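Wipe the clay shards off the sprung plate into the catch tray

TASK

Slide the catch tray along its track by its wooden grip until it is in line with the metal plate. Then set the scraper block on the sprung plate behind the three clay shards and, pressing down steadily with about 14 N all the way across, wipe them off its end into the tray without touching them with the fingers. Finally stand the scraper upright back on the bench, clear of the station, and leave the pot and the tape roll alone.

Things in the scene. Friction and masses are not known exactly. Their poses are not given: they have to be found in the camera images.
- station: Fixed wiping station. Origin on the bench under the centre of its sprung metal plate; x = wiping direction, towards the tray; y along the tray's track; z up. Plate 160 x 160 mm (edges at x, y = +-80 mm), top 78 to 80 mm above the bench at rest; it moves only straight down. It gives once pressed with some 0 to 13 N (differs, not told), then sinks about 1 mm per newton.
- wipe_start (a point): Point fixed to the station at x = -62 mm, y = 0, 80 mm above the bench; axes as the station's. Set the scraper's centre down here, behind the shards (at most 17 mm farther on), and press down with about 14 N; keep that up all the way. Under 11.5 N or over 16.5 N is not a proper wipe; over 24 N spoils the plate. Depth does not tell force: feel it.
- wipe_end (a point): Point fixed to the station at x = +68 mm, y = 0, 80 mm above the bench: the scraper's centre at the end of the stroke, still pressing (at least x = +55 mm); its leading face is then 4 mm past the plate's edge, which overhangs the tray, and the shards have dropped.
- tray (a joint): Position (m) of the catch tray along its track, along the station's y; 0 = in line with the plate (tray ends level with the plate's sides), starts at +0.08 to +0.12, travel -0.04 to +0.13; stays where it is left, about 3 N to move it. In line means within 12 mm of 0.
- tray_in (a point): Centre of the tray's inner floor, 16 mm above the bench, at x = +128 mm in the station's frame; axes as the station's. Inside the tray measures 96 mm (x) by 156 mm (y); near wall 17 mm, side walls and far wall 50 mm above this floor.
- tray_grip (a point): Centre, 4 mm above mid-height, of the tray's wooden grip at its +y end: a block 50 mm (x) by 20 mm (y) by 34 mm high whose top is 13 mm above this point and 116 mm above the bench; moves with the tray. Pinch it from above, fingers closing along the station's y.
- scraper: Scraper block standing on the bench. Origin: centre of its rubber sole; z up. Block 32 mm (x) by 140 mm (y) by 32 mm high; on it an upright wooden grip 22 mm (x) by 70 mm (y), from 32 to 81 mm above the sole. Grip it from above, fingers closing along its x. Mass about 0.25 kg. The long side (y) goes across the wiping direction; either face may lead.
- chip_1: Loose fired-clay shard, about 62 x 35 mm, 12 mm thick, 0.05 kg, lying flat on the plate. Origin: centre of its underside, at the start between x = -10 and +40 mm in the station's frame.
- chip_2: Second shard, as chip_1.
- chip_3: Third shard, as chip_1.
- slip_pot: Glazed pot, 68 mm across, 69 mm high, standing on the bench as a bystander; origin under its centre.
- masking_tape: Roll of masking tape lying flat, 100 mm across, 25 mm high, a bystander; origin under its centre.
Mind the look-alikes: they are no part of the job. Leave any yellow look-alike of the chip_2 alone.

How it is judged:
By the outcome, as a careful person would: the job done as asked, in the order asked, and still so for the second after the job is handed in, with the robot touching nothing.
It also fails if it takes over 72 s, if anything falls off the work surface, if the arm or the gripper's body presses on something with over 40 N, if the wrist force passes 120 N, or if a joint passes its speed limit or range.

ROBOT

A 6-joint arm with a two-finger parallel gripper is mounted at the origin on the work surface; the furniture and walls round the work are solid. World frame = base frame: x ahead of the robot, y to its left, z up, the work surface at z = 0. Lengths are in m, angles in degrees, forces in N, time in s.
With the tool pointing down it reaches from about 0.375 to 0.75 m from the base axis. Payload 9 kg.
Tool frame: the origin (TCP) lies between the finger pads; the fingertips stand bot.tips_ahead ahead of it and the grasp point (between the pads) lies 2 mm behind it (bot.tips_ahead is the distance from the TCP to the fingertips, in m); z points along the fingers, y is the line along which they close (so a half turn about z gives the same grasp; the last joint's range is limited). The gripper opens to 85 mm and grips with 20 to 120 N. Pads are 22 mm wide; open, the fingers measure 114 mm over their backs; the gripper's body (76 mm by 85 mm) begins 54 mm behind the grasp point. The pads swing forward as they close: fully open they stand 13 mm farther back than shut.
Start: joints at [56.224, 5.964, 5.575, 89.605, 0, 77.527], TCP at [0.218, 0.559, 0.248] pointing down, gripper open.
Joint ranges: [-171.21, 171.21], [-48.23, 106.86], [-62.78, 66.21], [-105.2, 120.99], [-86.42, 89.51], [-180, 180]. Speed limits (degrees/s): [127.2, 127.2, 147.25, 180, 180, 180].

INTERFACE

Orientations are given as a 3x3 rotation matrix whose columns are the frame's x, y, z axes.
In Python, from rig import bot gives the robot as it stands.
- The arm moves only by the tool carry_out, never from a script. Its argument "steps" is a list of rows, each a list of 7 numbers: the shift along the tool's x, y, z in units of 25 mm (1.0 is 25 mm), then the turn, a rotation vector about the tool's x, y, z in units of 8 degrees (1.0 is 8 degrees), then the gripper command: -1 is fully open, 1 is shut, values between are in proportion. In form: [[x, y, z, ax, ay, az, jaw], ...]. A call has 1 to 20 rows; each row is the pose to reach, as a shift and turn from the pose commanded when the call began, along the tool's axes at that moment; what a row does not reach only later rows make up. A row lasts 1/10 s, in which the tool goes at most 50 mm and 8.59 degrees, less where a joint would pass 70% of its speed; a pose out of reach is approached as far as the arm can. A call with a gripper value outside its range is refused whole. The fingers move at their own pace and stop on an object; the grip force is fixed at half the most. Time passes only in rows, so rows that repeat a pose let the fingers close. It gives the time, the measured TCP pose, the force, the opening and the grip force at its end, in the units of the state.
- bot.get_state(): the state, without advancing time (a new reading comes with each control period).
- bot.get_image(name): name is "scene" or "top"; returns the picture (400x640x3 uint8, red, green, blue); there is no depth.
- bot.calibration(name): a dict with "vertical_fov" (degrees; the focal length in pixels is half the picture's height over the tangent of half this angle, whatever the lens; pixels are square), "cx", "cy" (the principal point, pixels), "T" (4x4, takes a point from camera to world coordinates). Camera axes: x right, y up, looking along -z (the intrinsics and any distortion apply to the point x, -y, -z); pixel columns grow to the right and rows downward; lengths in m; the calibration is good to about 2 mm. A picture is of the moment at which its call begins. calibration takes no time and is no camera call.
- bot.sign_off(): hands the job in; it is judged then, once.
The state is a dict: "time": time; "joint_positions": joint angles; "joint_velocities": joint speeds; "joint_efforts": joint torques, N m; "tcp_pos": TCP position; "ee_rot": TCP orientation; "ft_force": force on the tool from outside, world axes, zero at the start; "moment": the same for the moment, N m; "width": opening from 0.0 (shut) to 1.0 (fully open); "finger_force": force on a finger pad.
Only numpy, scipy, OpenCV 4.12 (cv2) and the standard library are available. Lean on these libraries where they do the work, as an engineer would, in place of code of your own. Each camera call takes 0.05 s, during which the arm holds its last target. There are 200 camera calls.

## Working session

There is one attempt and no reset: what is moved stays moved. The work goes in short steps, Python scripts to look and compute and a tool call to move; the robot and the scene stay as the last step left them, time stands still between calls to the robot, and variables do not carry over. Pictures are saved under pics/ and viewed, at most 10 in all, crops included, and the job is handed in when it is done.

Besides the shell and the picture viewer there is one more tool, called after ">>>" as name([rows], argument=value, ...), one row to a line, values as JSON. carry_out: Moves the arm, as the interface text tells. Its arguments: {"type":"object","properties":{"steps":{"type":"array"}},"required":["steps"]}

```bash
mkdir -p pics
python3 - <<'E'
from rig import bot
import cv2, numpy as np
for n in("scene","top"):
    im=bot.get_image(n); cv2.imwrite(f"pics/{n}0.png",im[:,:,::-1]); print(n,bot.calibration(n))
s=bot.get_state(); print(s, bot.tips_ahead)
E
```

```text
scene {'vertical_fov': 56.48197470217478, 'cx': 320.41577988059277, 'cy': 205.5962584530214, 'T': array([[ 0.89569396,  0.32589833, -0.30252703,  0.12457054],
       [-0.44464864,  0.64959192, -0.61669921, -0.8084487 ],
       [-0.00446213,  0.68689199,  0.72674582,  0.91933163],
       [ 0.        ,  0.        ,  0.        ,  1.        ]])}
top {'vertical_fov': 52.23517609647202, 'cx': 316.1760963189005, 'cy': 198.6906178371358, 'T': array([[-0.00917771,  0.99767486, -0.06753247,  0.35864993],
       [-0.99995639, -0.00903987,  0.0023464 , -0.12732896],
       [ 0.00173046,  0.06755106,  0.99771432,  1.61387123],
       [ 0.        ,  0.        ,  0.        ,  1.        ]])}
{'time': 0.1, 'joint_positions': array([ 5.62246525e+01,  5.99544245e+00,  5.53189906e+00,  8.96038725e+01,
       -3.73924839e-04,  7.75287382e+01]), 'joint_velocities': array([-0.01220483, -0.06330629,  0.08425694,  0.04527976, -0.05777505,
        0.03318333]), 'joint_efforts': array([ 6.54867617e-03, -5.58205426e+01,  5.04721105e+01,  1.30387751e-02,
       -2.48516908e-04,  1.38875902e-05]), 'tcp_pos': array([0.21780958, 0.55877925, 0.24760125]), 'ee_rot': array([[-9.31665243e-01,  3.63317292e-01, -6.48708382e-04],
       [ 3.63317786e-01,  9.31664759e-01, -9.81670642e-04],
       [ 2.47720819e-04, -1.15027571e-03, -9.99999308e-01]]), 'ft_force': array([-0.30531744,  0.19695596, -0.01200268]), 'moment': array([ 0.03610397, -0.02116573, -0.01215106]), 'finger_force': 0.0, 'width': 1.0003213403406206} 0.017
```

View pics/scene0.png

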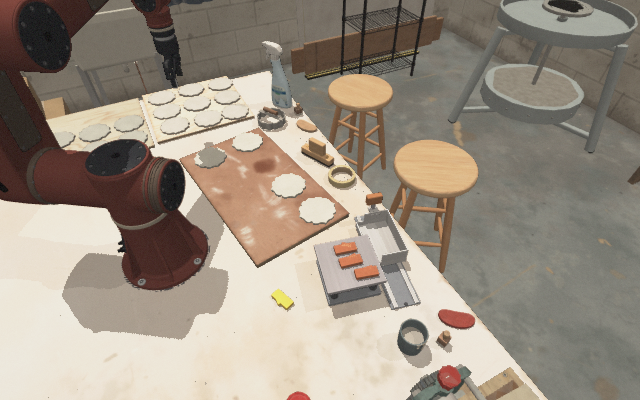

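View pics/top0.png

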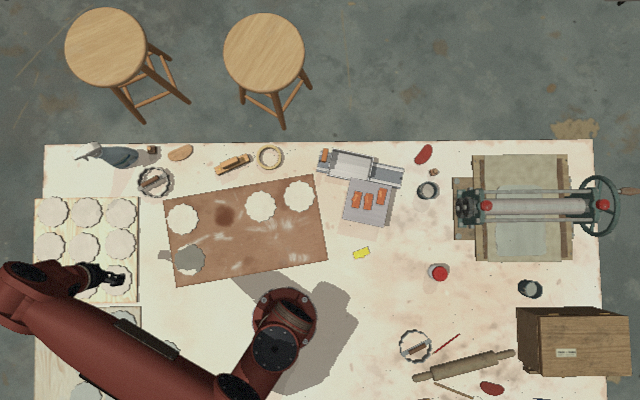

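The scene view shows the station plate at about (350,268) with three orange shards. The tray is at (385,240), its grip at (374,199), the scraper at (318,152), the tape at (342,177) and the pot at (412,337). The top view has the plate at (368,202), the grip at (323,155) and the scraper at (234,164). I'll zoom in for corners.

```bash
cat > h.py <<'E'
import numpy as np, cv2
from rig import bot
def K(n):
    c=bot.calibration(n); return 200/np.tan(np.radians(c["vertical_fov"]/2)),c["cx"],c["cy"],c["T"]
def ray(n,u,v):
    f,cx,cy,T=K(n); d=T[:3,:3]@np.array([(u-cx)/f,-(v-cy)/f,-1]); return T[:3,3],d
def onz(n,u,v,z):
    o,d=ray(n,u,v); return o+d*(z-o[2])/d[2]
def proj(n,p):
    f,cx,cy,T=K(n); q=T[:3,:3].T@(np.array(p)-T[:3,3]); return np.array([cx+f*q[0]/-q[2], cy-f*q[1]/-q[2]])
E
python3 - <<'E'
import cv2
a=cv2.imread("pics/top0.png")[135:235,210:410]; cv2.imwrite("pics/t1.png",cv2.resize(a,None,fx=4,fy=4,interpolation=cv2.INTER_CUBIC))
a=cv2.imread("pics/scene0.png")[130:310,290:430]; cv2.imwrite("pics/s1.png",cv2.resize(a,None,fx=3.3333,fy=3.3333,interpolation=cv2.INTER_CUBIC))
E
```

```text
(no output)
```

View pics/t1.png

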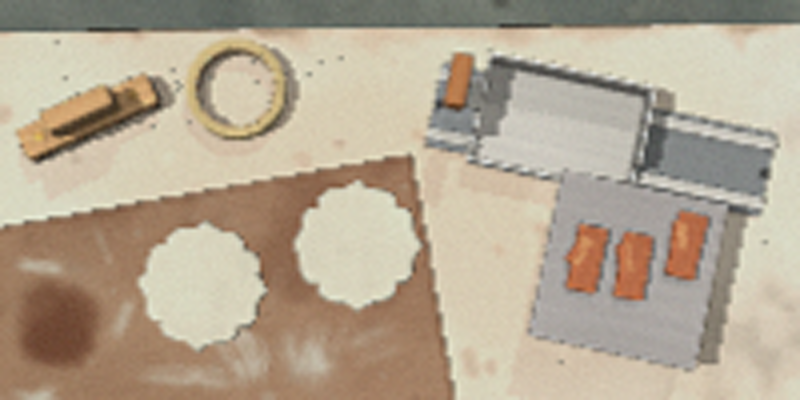

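View pics/s1.png

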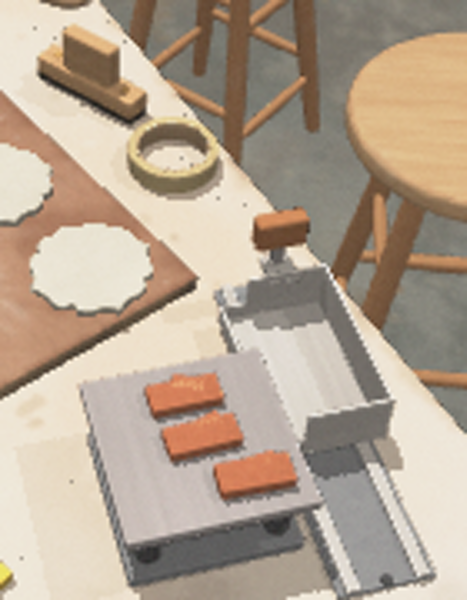

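The crops show the plate's top corners at (566,170), (727,207), (692,369) and (530,334) in the top crop, and at (258,350), (325,502), (128,545) and (82,385) in the scene crop. The scraper grip top and the tray grip are clear in both.

Run:
```python
from h import *
np.set_printoptions(precision=4,suppress=True)
t=lambda u,v:(210+(u+.5)/4-.5,135+(v+.5)/4-.5)
s=lambda u,v:(290+(u+.5)/3.3333-.5,130+(v+.5)/3.3333-.5)
for n,f,c in(("top",t,[(566,170),(727,207),(692,369),(530,334)]),("scene",s,[(258,350),(325,502),(128,545),(82,385)])):
    P=np.array([onz(n,*f(*q),.079)[:2] for q in c]); print(n,P.mean(0))
    x=(P[0]+P[1]-P[2]-P[3])/2; y=(P[0]+P[3]-P[1]-P[2])/2
    print(np.linalg.norm(x),np.linalg.norm(y),np.degrees(np.arctan2(x[1],x[0])),np.degrees(np.arctan2(-y[0],y[1])))
# tray grip top z=.116
print("grip top",onz("top",*t(460,80),.116), "scene",onz("scene",*s(279,221),.116))
# scraper grip top z=.081, ends
for n,f,c in(("top",t,[(40,130),(53,139),(118,99),(105,85)]),("scene",s,[(66,26),(76,27),(118,53),(106,56)])):
    print("scr top",n,[onz(n,*f(*q),.081)[:2] for q in c])
# block ends z=.032
print("blk top",[onz("top",*t(*q),.032)[:2] for q in[(18,133),(30,160),(161,100),(148,74)]])
print("tape",onz("top",*t(239,89),.025))
def tri(a,b):
    o1,d1=a;o2,d2=b
    A=np.stack([d1,-d2],1); k=np.linalg.lstsq(A,o2-o1,rcond=None)[0]; p,q=o1+k[0]*d1,o2+k[1]*d2; return (p+q)/2,np.linalg.norm(p-q)
for a,b in zip([(566,170),(727,207),(692,369),(530,334)],[(258,350),(325,502),(128,545),(82,385)]): print(tri(ray("top",*t(*a)),ray("scene",*s(*b))))
```

```text
top [ 0.4481 -0.3217]
0.15776663319568085 0.15570691696990469 -13.251014349142046 -13.130506078595818
scene [ 0.4501 -0.319 ]
0.15792572938116595 0.15725010958539373 -12.682750071664369 -12.401626226880193
grip top [ 0.6235 -0.1637  0.116 ] scene [ 0.6208 -0.1628  0.116 ]
scr top top [array([0.5854, 0.2334]), array([0.5768, 0.221 ]), array([0.6144, 0.1597]), array([0.6279, 0.1721])]
scr top scene [array([0.593, 0.236]), array([0.6023, 0.2293]), array([0.623 , 0.1658]), array([0.6088, 0.167 ])]
blk top [array([0.5899, 0.2663]), array([0.5633, 0.2544]), array([0.6212, 0.1268]), array([0.647 , 0.1396])]
tape [0.6326 0.0514 0.025 ]
(array([ 0.5417, -0.2631,  0.0843]), np.float64(0.0018282233592662631))
(array([ 0.5073, -0.4153,  0.0841]), np.float64(0.002568840459401432))
(array([ 0.3546, -0.3792,  0.0813]), np.float64(0.0008249726209538028))
(array([ 0.3888, -0.2277,  0.083 ]), np.float64(0.0009779923541296538))
```

```bash
cat >> h.py <<'E'
C=np.array([.449,-.3205]); a=np.radians(-12.8); X=np.array([np.cos(a),np.sin(a)]); Y=np.array([-X[1],X[0]])
def st(p): d=np.array(p)[:2]-C; return np.array([d@X,d@Y])
def w(x,y=0): return C+x*X+y*Y
from scipy.spatial.transform import Rotation as R
def row(p,th,ref=None):
    """row to reach tcp p, tool down, tool y at world angle th (deg)"""
    s=bot.get_state(); A=s["ee_rot"]; t=np.radians(th); y=np.array([np.cos(t),np.sin(t),0]); z=np.array([0,0,-1.]); x=np.cross(y,z)
    B=np.stack([x,y,z],1); d=A.T@(np.array(p)-s["tcp_pos"])/.025; r=R.from_matrix(A.T@B).as_rotvec(degrees=True)/8
    print("row",d.round(3),r.round(3),"t",round(s["time"],2),"pos",s["tcp_pos"].round(4),"F",s["ft_force"].round(2),"w",round(s["width"],3))
E
python3 - <<'E'
from h import *
np.set_printoptions(precision=4,suppress=True)
t=lambda u,v:(210+(u+.5)/4-.5,135+(v+.5)/4-.5)
for q in[(652,92),(638,182),(492,57),(478,110)]: print(st(onz("top",*t(*q),.066)))
g=w(.128,.1917); print(g, st((.622,-.163)))
row([*g,.20],77.2)
row([*g,.101],77.2)
E
```

```text
[0.1721 0.0103]
[0.0844 0.0057]
[0.1726 0.1671]
[0.1196 0.1694]
[ 0.6163 -0.1619] [0.1338 0.1919]
row [-25.324 -21.065   1.922] [-0.008 -0.002 -1.063] t 0.1 pos [0.2178 0.5588 0.2476] F [-0.31  0.2  -0.01] w 1.0
row [-25.325 -21.06    5.882] [-0.008 -0.002 -1.063] t 0.1 pos [0.2178 0.5588 0.2476] F [-0.31  0.2  -0.01] w 1.0
```

>>> carry_out([
  [-25.2,-21.1,1.9,0,0,-1.06,-1],
  [-25.2,-21.1,1.9,0,0,-1.06,-1],
  [-25.2,-21.1,1.9,0,0,-1.06,-1],
  [-25.2,-21.1,1.9,0,0,-1.06,-1],
  [-25.2,-21.1,1.9,0,0,-1.06,-1],
  [-25.2,-21.1,1.9,0,0,-1.06,-1],
  [-25.2,-21.1,1.9,0,0,-1.06,-1],
  [-25.2,-21.1,1.9,0,0,-1.06,-1],
  [-25.2,-21.1,1.9,0,0,-1.06,-1],
  [-25.2,-21.1,1.9,0,0,-1.06,-1],
  [-25.2,-21.1,1.9,0,0,-1.06,-1],
  [-25.2,-21.1,1.9,0,0,-1.06,-1],
  [-25.2,-21.1,1.9,0,0,-1.06,-1],
  [-25.2,-21.1,1.9,0,0,-1.06,-1],
  [-25.2,-21.1,1.9,0,0,-1.06,-1],
  [-25.2,-21.1,1.9,0,0,-1.06,-1],
  [-25.2,-21.1,1.9,0,0,-1.06,-1],
  [-25.2,-21.1,1.9,0,0,-1.06,-1],
  [-25.2,-21.1,1.9,0,0,-1.06,-1],
])

```text
time: 2.0
tcp_pos: [0.6129, -0.1614, 0.2]
ee_rot: [[-0.975, 0.223, -0.001], [0.223, 0.975, 0.001], [0.002, 0.001, -1.0]]
ft_force: [-0.2, -0.3, 0.4]
width: 1.0
finger_force: 0.0
```

Run:
```python
from h import *
cv2.imwrite("pics/s2.png",cv2.resize(bot.get_image("scene")[130:330,270:450,::-1],None,fx=3,fy=3,interpolation=cv2.INTER_CUBIC))
g=w(.131,.1917); row([*g,.101],77.2); row([*g,.2],77.2)
```

```text
row [-0.265 -0.018  3.978] [ 0.004 -0.007 -0.002] t 2.05 pos [ 0.6129 -0.1607  0.2004] F [-0.07  0.37  0.43] w 1.002
row [-0.262 -0.016  0.018] [ 0.004 -0.007 -0.002] t 2.05 pos [ 0.6129 -0.1607  0.2004] F [-0.07  0.37  0.43] w 1.002
```

View pics/s2.png

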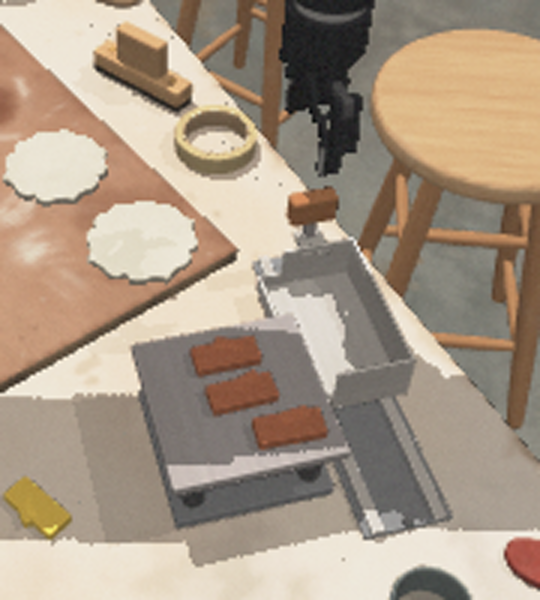

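The open fingers hang above the tray grip at (313,205), on line. I'll descend and close.

>>> carry_out([
  [-0.26,0,1,0,0,0,-1],
  [-0.26,0,2,0,0,0,-1],
  [-0.26,0,3,0,0,0,-1],
  [-0.26,0,3.6,0,0,0,-1],
  [-0.26,0,3.96,0,0,0,-1],
  [-0.26,0,3.96,0,0,0,-1],
  [-0.26,0,3.96,0,0,0,1],
  [-0.26,0,3.96,0,0,0,1],
  [-0.26,0,3.96,0,0,0,1],
  [-0.26,0,3.96,0,0,0,1],
  [-0.26,0,3.96,0,0,0,1],
  [-0.26,0,3.96,0,0,0,1],
  [-0.26,0,3.96,0,0,0,1],
  [-0.26,0,3.96,0,0,0,1],
  [-0.26,0,3.96,0,0,0,1],
])

```text
time: 3.55
tcp_pos: [0.62, -0.1627, 0.1025]
ee_rot: [[-0.975, 0.222, 0.001], [0.222, 0.975, -0.0], [-0.001, 0.0, -1.0]]
ft_force: [-1.3, 2.0, 5.8]
width: 0.222
finger_force: 59.5
```

>>> carry_out([
  [0,-0.25,0,0,0,0,1],
  [0,-0.5,0,0,0,0,1],
  [0,-0.75,0,0,0,0,1],
  [0,-1,0,0,0,0,1],
  [0,-1.25,0,0,0,0,1],
  [0,-1.5,0,0,0,0,1],
  [0,-1.75,0,0,0,0,1],
  [0,-2,0,0,0,0,1],
  [0,-2.25,0,0,0,0,1],
  [0,-2.5,0,0,0,0,1],
  [0,-2.75,0,0,0,0,1],
  [0,-3,0,0,0,0,1],
  [0,-3.25,0,0,0,0,1],
  [0,-3.5,0,0,0,0,1],
  [0,-3.5,0,0,0,0,1],
  [0,-3.5,0,0,0,0,1],
])

```text
time: 5.15
tcp_pos: [0.6005, -0.2489, 0.1025]
ee_rot: [[-0.975, 0.222, 0.001], [0.222, 0.975, -0.001], [-0.001, -0.001, -1.0]]
ft_force: [0.4, -2.3, 5.1]
width: 0.224
finger_force: 59.5
```

Run:
```python
from h import *
s=bot.get_state();print(st(s["tcp_pos"]),s["ft_force"])
a=cv2.resize(bot.get_image("scene")[180:330,330:450,::-1],None,fx=4,fy=4,interpolation=cv2.INTER_CUBIC)
b=cv2.resize(bot.get_image("top")[135:235,290:410,::-1],None,fx=4,fy=4,interpolation=cv2.INTER_CUBIC)
c=np.zeros((600,800,3),np.uint8); c[:, :400]=a[:,:400]; c[:400,400:]=b[:,80:]; cv2.imwrite("pics/c3.png",c)
```

```text
[0.13188852 0.10339414] [ 0.37774777 -2.25526919  5.14099963]
```

View pics/c3.png

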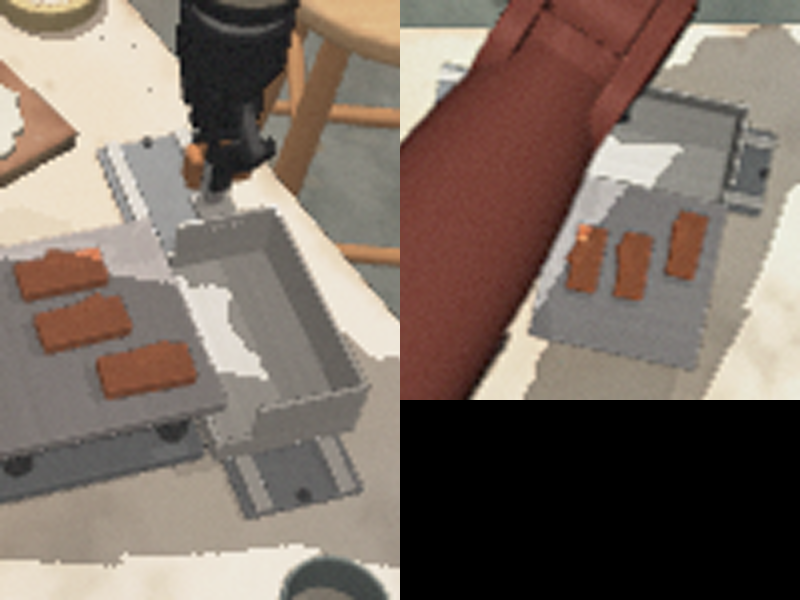

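The tray now sits beside the plate: its −y wall is at (745,105) to (727,182) in the top half, and its +y wall top at (176,222) to (270,208) in the scene half. Next I'll check numerically.

Run:
```python
from h import *
t=lambda u,v:(210+(u+.5)/4-.5,135+(v+.5)/4-.5)
s=lambda u,v:(330+(u+.5)/4-.5,180+(v+.5)/4-.5)
for q in[(745,105),(727,182)]: print("-y",st(onz("top",*t(*q),.066)))
for q in[(176,222),(270,208)]: print("+y",st(onz("scene",*s(*q),.066)))
for q in[(370,385),(257,406)]: print("-y",st(onz("scene",*s(*q),.066)))
```

```text
-y [ 0.17876238 -0.0792766 ]
-y [ 0.10249826 -0.07728761]
+y [0.10113255 0.08405176]
+y [0.17287493 0.08005076]
-y [ 0.18083455 -0.07906774]
-y [ 0.10164609 -0.07635203]
```

>>> carry_out([
  [0,-0.05,0,0,0,0,1],
  [0,-0.05,0,0,0,0,0.2],
  [0,-0.05,0,0,0,0,-1],
  [0,-0.05,0,0,0,0,-1],
  [0,-0.05,0,0,0,0,-1],
  [0,-0.05,0,0,0,0,-1],
  [0,-0.05,0,0,0,0,-1],
  [0,-0.05,-1,0,0,0,-1],
  [0,-0.05,-2.5,0,0,0,-1],
  [0,-0.05,-4,0,0,0,-1],
  [0,-0.05,-4,0,0,0,-1],
])

```text
time: 6.35
tcp_pos: [0.602, -0.2507, 0.2083]
ee_rot: [[-0.975, 0.222, 0.007], [0.222, 0.975, -0.005], [-0.008, -0.003, -1.0]]
ft_force: [0.8, -0.9, 0.8]
width: 0.997
finger_force: 0.0
```

Run:
```python
from h import *
row([.604,.197,.18],24.2); row([.604,.197,.06],24.2)
```

```text
row [ 3.906 17.481  1.047] [0.007 0.066 6.622] t 6.35 pos [ 0.602  -0.2507  0.2083] F [ 0.82 -0.86  0.8 ] w 0.997
row [ 3.946 17.496  5.847] [0.007 0.066 6.622] t 6.35 pos [ 0.602  -0.2507  0.2083] F [ 0.82 -0.86  0.8 ] w 0.997
```

>>> carry_out([
  [3.9,17.45,1,0,0.04,6.62,-1],
  [3.9,17.45,1,0,0.04,6.62,-1],
  [3.9,17.45,1,0,0.04,6.62,-1],
  [3.9,17.45,1,0,0.04,6.62,-1],
  [3.9,17.45,1,0,0.04,6.62,-1],
  [3.9,17.45,1,0,0.04,6.62,-1],
  [3.9,17.45,1,0,0.04,6.62,-1],
  [3.9,17.45,1,0,0.04,6.62,-1],
  [3.9,17.45,1,0,0.04,6.62,-1],
  [3.9,17.45,1,0,0.04,6.62,-1],
  [3.9,17.45,1,0,0.04,6.62,-1],
  [3.9,17.45,1,0,0.04,6.62,-1],
  [3.9,17.45,1,0,0.04,6.62,-1],
  [3.9,17.45,1,0,0.04,6.62,-1],
])

```text
time: 7.75
tcp_pos: [0.602, 0.1963, 0.1769]
ee_rot: [[-0.408, 0.913, -0.004], [0.913, 0.408, 0.003], [0.005, -0.002, -1.0]]
ft_force: [0.2, 0.4, -0.5]
width: 1.002
finger_force: 0.0
```

Run:
```python
from h import *
row([.604,.197,.058],24.2)
cv2.imwrite("pics/s4.png",cv2.resize(bot.get_image("scene")[110:210,270:390,::-1],None,fx=5,fy=5,interpolation=cv2.INTER_CUBIC))
```

```text
row [-0.029  0.093  4.758] [-0.015 -0.034 -0.012] t 7.75 pos [0.602  0.1963 0.1769] F [ 0.16  0.38 -0.54] w 1.002
```

View pics/s4.png

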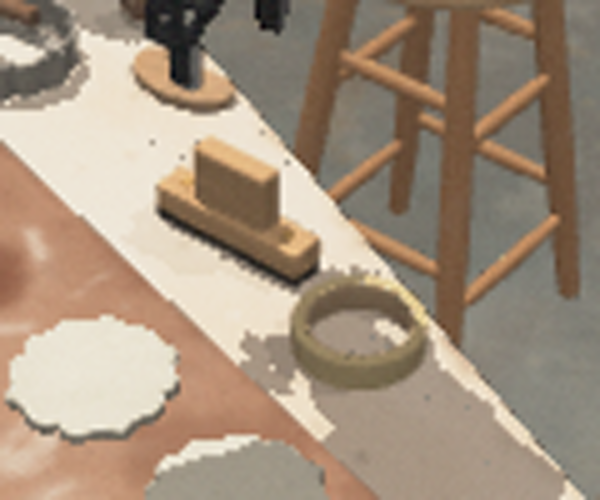

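The fingers are over the scraper (grip top at (237,165), tape clear at (360,330)). I'll descend and grip.

>>> carry_out([
  [0,0.09,1,0,-0.03,0,-1],
  [0,0.09,2,0,-0.03,0,-1],
  [0,0.09,3,0,-0.03,0,-1],
  [0,0.09,4,0,-0.03,0,-1],
  [0,0.09,4.5,0,-0.03,0,-1],
  [0,0.09,4.75,0,-0.03,0,-1],
  [0,0.09,4.75,0,-0.03,0,-1],
  [0,0.09,4.75,0,-0.03,0,1],
  [0,0.09,4.75,0,-0.03,0,1],
  [0,0.09,4.75,0,-0.03,0,1],
  [0,0.09,4.75,0,-0.03,0,1],
  [0,0.09,4.75,0,-0.03,0,1],
  [0,0.09,4.75,0,-0.03,0,1],
  [0,0.09,4.75,0,-0.03,0,1],
  [0,0.09,4.75,0,-0.03,0,1],
  [0,0.09,4.75,0,-0.03,0,1],
])

```text
time: 9.4
tcp_pos: [0.6035, 0.1991, 0.0584]
ee_rot: [[-0.41, 0.912, -0.002], [0.912, 0.41, -0.0], [0.001, -0.002, -1.0]]
ft_force: [0.5, -1.3, 3.5]
width: 0.252
finger_force: 62.1
```

Run:
```python
from h import *
row([.604,.197,.058],24.2)
```

```text
row [-0.085 -0.017  0.017] [-0.013 -0.004  0.002] t 9.4 pos [0.6035 0.1991 0.0584] F [ 0.49 -1.33  3.54] w 0.252
```

>>> carry_out([
  [0,0,-1,0,0,0,1],
  [0,0,-2.5,0,0,0,1],
  [0,0,-4,0,0,0,1],
  [0,0,-5.5,0,0,0,1],
  [0,0,-6.6,0,0,0,1],
  [0,0,-6.6,0,0,0,1],
  [0,0,-6.6,0,0,0,1],
])

```text
time: 10.1
tcp_pos: [0.6035, 0.1991, 0.222]
ee_rot: [[-0.41, 0.912, -0.003], [0.912, 0.41, -0.0], [0.001, -0.003, -1.0]]
ft_force: [0.4, 0.0, -3.0]
width: 0.248
finger_force: 61.7
```

Run:
```python
from h import *
row([*w(-.062),.20],-12.8)
```

```text
row [-14.927 -16.14    0.919] [-2.400e-02  1.000e-03  4.628e+00] t 10.1 pos [0.6035 0.1991 0.222 ] F [ 0.36  0.04 -3.01] w 0.248
```

>>> carry_out([
  [-14.9,-16.1,0.9,0,0,4.63,1],
  [-14.9,-16.1,0.9,0,0,4.63,1],
  [-14.9,-16.1,0.9,0,0,4.63,1],
  [-14.9,-16.1,0.9,0,0,4.63,1],
  [-14.9,-16.1,0.9,0,0,4.63,1],
  [-14.9,-16.1,0.9,0,0,4.63,1],
  [-14.9,-16.1,0.9,0,0,4.63,1],
  [-14.9,-16.1,0.9,0,0,4.63,1],
  [-14.9,-16.1,0.9,0,0,4.63,1],
  [-14.9,-16.1,0.9,0,0,4.63,1],
  [-14.9,-16.1,0.9,0,0,4.63,1],
  [-14.9,-16.1,0.9,0,0,4.63,1],
  [-14.9,-16.1,0.9,0,0,4.63,1],
  [-14.9,-16.1,0.9,0,0,4.63,1],
  [-14.9,-16.1,0.9,0,0,4.63,1],
  [-14.9,-16.1,0.9,0,0,4.63,1],
  [-14.9,-16.1,0.9,0,0,4.63,1],
  [-14.9,-16.1,0.9,0,0,4.63,1],
])

```text
time: 11.9
tcp_pos: [0.3896, -0.3053, 0.2014]
ee_rot: [[0.221, 0.975, -0.002], [0.975, -0.221, -0.001], [-0.001, -0.002, -1.0]]
ft_force: [0.1, -0.2, -3.2]
width: 0.251
finger_force: 62.0
```

Run:
```python
from h import *
row([*w(-.062),.14],-12.8)
print(bot.get_state()["ee_rot"].round(4))
cv2.imwrite("pics/s5.png",cv2.resize(bot.get_image("scene")[170:320,300:440,::-1],None,fx=4,fy=4,interpolation=cv2.INTER_CUBIC))
```

```text
row [-0.062 -0.025  2.454] [-0.015  0.007  0.003] t 11.9 pos [ 0.3896 -0.3053  0.2014] F [ 0.14 -0.15 -3.21] w 0.251
[[ 2.211e-01  9.752e-01 -2.200e-03]
 [ 9.752e-01 -2.211e-01 -5.000e-04]
 [-1.000e-03 -2.100e-03 -1.000e+00]]
```

View pics/s5.png

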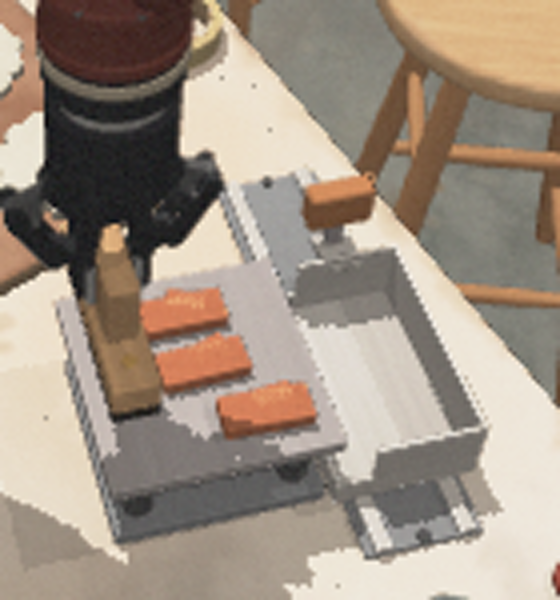

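The raised scraper stands behind all three shards (scraper at (120,340), shards from x≈145 on), and the tray is in line. I'll lower it in two stages.

>>> carry_out([
  [-0.12,0,0.6,0,0,0,1],
  [-0.12,0,1.2,0,0,0,1],
  [-0.12,0,1.8,0,0,0,1],
  [-0.12,0,2.2,0,0,0,1],
  [-0.12,0,2.32,0,0,0,1],
  [-0.12,0,2.32,0,0,0,1],
  [-0.12,0,2.32,0,0,0,1],
])

```text
time: 12.65
tcp_pos: [0.3887, -0.3089, 0.1437]
ee_rot: [[0.222, 0.975, -0.002], [0.975, -0.222, -0.001], [-0.001, -0.002, -1.0]]
ft_force: [0.4, -0.5, -2.6]
width: 0.251
finger_force: 62.0
```

>>> carry_out([
  [0,0,0.04,0,0,0,1],
  [0,0,0.08,0,0,0,1],
  [0,0,0.08,0,0,0,1],
])

```text
time: 12.95
tcp_pos: [0.3886, -0.3087, 0.1414]
ee_rot: [[0.222, 0.975, -0.002], [0.975, -0.222, -0.001], [-0.001, -0.002, -1.0]]
ft_force: [-0.6, 0.3, -2.8]
width: 0.252
finger_force: 62.0
```

>>> carry_out([
  [0,0,0.04,0,0,0,1],
  [0,0,0.08,0,0,0,1],
  [0,0,0.08,0,0,0,1],
])

```text
time: 13.25
tcp_pos: [0.3885, -0.3086, 0.1391]
ee_rot: [[0.222, 0.975, -0.003], [0.975, -0.222, -0.0], [-0.001, -0.002, -1.0]]
ft_force: [0.1, 0.1, -2.4]
width: 0.248
finger_force: 62.0
```

>>> carry_out([
  [0,0,0.03,0,0,0,1],
  [0,0,0.05,0,0,0,1],
  [0,0,0.05,0,0,0,1],
])

```text
time: 13.55
tcp_pos: [0.3885, -0.3087, 0.138]
ee_rot: [[0.222, 0.975, -0.002], [0.975, -0.222, -0.0], [-0.001, -0.002, -1.0]]
ft_force: [0.3, -0.0, -2.1]
width: 0.252
finger_force: 62.1
```

>>> carry_out([
  [0,0,0.03,0,0,0,1],
  [0,0,0.04,0,0,0,1],
  [0,0,0.04,0,0,0,1],
])

```text
time: 13.85
tcp_pos: [0.3885, -0.3087, 0.1371]
ee_rot: [[0.222, 0.975, -0.002], [0.975, -0.222, -0.0], [-0.001, -0.002, -1.0]]
ft_force: [-0.7, -0.2, -1.0]
width: 0.249
finger_force: 62.2
```

>>> carry_out([
  [0,0,0.03,0,0,0,1],
  [0,0,0.04,0,0,0,1],
  [0,0,0.04,0,0,0,1],
])

```text
time: 14.15
tcp_pos: [0.3885, -0.3087, 0.1361]
ee_rot: [[0.222, 0.975, -0.002], [0.975, -0.222, -0.001], [-0.001, -0.002, -1.0]]
ft_force: [-1.4, -0.3, -0.4]
width: 0.253
finger_force: 62.3
```

>>> carry_out([
  [0,0,0.03,0,0,0,1],
  [0,0,0.04,0,0,0,1],
  [0,0,0.04,0,0,0,1],
])

```text
time: 14.45
tcp_pos: [0.3885, -0.3088, 0.1351]
ee_rot: [[0.222, 0.975, -0.002], [0.975, -0.222, -0.001], [-0.001, -0.002, -1.0]]
ft_force: [0.0, -0.6, 2.2]
width: 0.25
finger_force: 62.5
```

>>> carry_out([
  [0,0,0.04,0,0,0,1],
  [0,0,0.08,0,0,0,1],
  [0,0,0.12,0,0,0,1],
  [0,0,0.12,0,0,0,1],
])

```text
time: 14.85
tcp_pos: [0.3885, -0.3088, 0.1321]
ee_rot: [[0.222, 0.975, -0.002], [0.975, -0.222, -0.001], [-0.001, -0.002, -1.0]]
ft_force: [-2.6, -1.0, 5.0]
width: 0.248
finger_force: 63.0
```

>>> carry_out([
  [0,0,0.04,0,0,0,1],
  [0,0,0.08,0,0,0,1],
  [0,0,0.08,0,0,0,1],
])

```text
time: 15.15
tcp_pos: [0.3885, -0.3089, 0.1303]
ee_rot: [[0.222, 0.975, -0.002], [0.975, -0.222, -0.001], [-0.001, -0.002, -1.0]]
ft_force: [-2.7, -1.0, 6.1]
width: 0.25
finger_force: 63.2
```

```bash
cat >> h.py <<'E'
def avgF(n=12):
    L=[]
    for _ in range(n): bot.get_image("top"); L.append(bot.get_state()["ft_force"])
    L=np.array(L); print("meanF",L.mean(0).round(2),"sd",L.std(0).round(2))
E
python3 -c "
from h import *
avgF(); s=bot.get_state(); print(s['tcp_pos'],st(s['tcp_pos']),s['time'])"
```

```text
meanF [-2.55 -1.3   5.86] sd [0.49 0.48 0.58]
[ 0.38853304 -0.30886697  0.13039628] [-0.0615416  -0.00205243] 15.75
```

>>> carry_out([
  [0,0,0.04,0,0,0,1],
  [0,0,0.08,0,0,0,1],
  [0,0,0.12,0,0,0,1],
  [0,0,0.16,0,0,0,1],
  [0,0,0.2,0,0,0,1],
  [0,0,0.2,0,0,0,1],
])

```text
time: 16.35
tcp_pos: [0.3886, -0.309, 0.1258]
ee_rot: [[0.222, 0.975, -0.002], [0.975, -0.222, -0.001], [-0.002, -0.002, -1.0]]
ft_force: [-4.2, -0.3, 10.8]
width: 0.246
finger_force: 63.7
```

```bash
python3 -c "
from h import *
avgF(); s=bot.get_state(); print(s['tcp_pos'],st(s['tcp_pos']),s['time'])"
```

```text
meanF [-4.47 -0.06 10.31] sd [0.28 0.26 0.47]
[ 0.38853898 -0.3089789   0.12591241] [-0.061511   -0.00216025] 16.95
```

>>> carry_out([
  [0,0,0.03,0,0,0,1],
  [0,0.1,0.03,0,0,0,1],
  [0,0.25,0.03,0,0,0,1],
  [0,0.4,0.03,0,0,0,1],
  [0,0.5,0.03,0,0,0,1],
  [0,0.6,0.03,0,0,0,1],
])

```text
time: 17.55
tcp_pos: [0.4026, -0.3119, 0.1248]
ee_rot: [[0.222, 0.975, -0.004], [0.975, -0.222, -0.0], [-0.001, -0.004, -1.0]]
ft_force: [-7.2, 0.0, 11.8]
width: 0.251
finger_force: 63.8
```

```bash
python3 -c "
from h import *
avgF(8); s=bot.get_state(); print(s['tcp_pos'],st(s['tcp_pos']),s['time'])"
```

```text
meanF [-5.8   1.27 11.22] sd [0.8  0.41 0.43]
[ 0.40282278 -0.31192328  0.12497992] [-0.04692984 -0.00186691] 17.95
```

>>> carry_out([
  [0,0.15,0,0,0,0,1],
  [0,0.3,0,0,0,0,1],
  [0,0.45,0,0,0,0,1],
  [0,0.6,0,0,0,0,1],
  [0,0.75,0,0,0,0,1],
  [0,0.9,0,0,0,0,1],
  [0,1.0,0,0,0,0,1],
  [0,1.1,0,0,0,0,1],
])

```text
time: 18.75
tcp_pos: [0.4293, -0.3179, 0.1247]
ee_rot: [[0.222, 0.975, -0.004], [0.975, -0.222, -0.0], [-0.001, -0.004, -1.0]]
ft_force: [-8.9, 1.5, 12.5]
width: 0.25
finger_force: 63.9
```

```bash
python3 -c "
from h import *
avgF(8); s=bot.get_state(); print(s['tcp_pos'],st(s['tcp_pos']),s['time'])"
```

```text
meanF [-6.54  1.22 11.12] sd [0.28 0.32 0.47]
[ 0.42954232 -0.31794224  0.12489451] [-0.01954081 -0.00181663] 19.15
```

>>> carry_out([
  [0,0.15,0,0,0,0,1],
  [0,0.3,0,0,0,0,1],
  [0,0.45,0,0,0,0,1],
  [0,0.6,0,0,0,0,1],
  [0,0.75,0,0,0,0,1],
  [0,0.9,0,0,0,0,1],
  [0,1.05,0,0,0,0,1],
  [0,1.2,0,0,0,0,1],
  [0,1.3,0,0,0,0,1],
  [0,1.4,0,0,0,0,1],
])

```text
time: 20.15
tcp_pos: [0.4633, -0.3256, 0.1246]
ee_rot: [[0.222, 0.975, -0.004], [0.975, -0.222, 0.0], [-0.001, -0.004, -1.0]]
ft_force: [-8.7, 1.8, 11.6]
width: 0.255
finger_force: 63.9
```

```bash
python3 -c "
from h import *
avgF(8); s=bot.get_state(); print(s['tcp_pos'],st(s['tcp_pos']),s['time'])"
```

```text
meanF [-6.98  1.65 11.37] sd [0.44 0.4  0.37]
[ 0.46355515 -0.32564952  0.1247831 ] [ 0.01533431 -0.00179688] 20.55
```

>>> carry_out([
  [0,0.15,0,0,0,0,1],
  [0,0.3,0,0,0,0,1],
  [0,0.45,0,0,0,0,1],
  [0,0.6,0,0,0,0,1],
  [0,0.75,0,0,0,0,1],
  [0,0.9,0,0,0,0,1],
  [0,1.0,0,0,0,0,1],
  [0,1.1,0,0,0,0,1],
])

```text
time: 21.35
tcp_pos: [0.4901, -0.3317, 0.1246]
ee_rot: [[0.222, 0.975, -0.004], [0.975, -0.222, 0.0], [-0.001, -0.004, -1.0]]
ft_force: [-8.5, 1.3, 11.5]
width: 0.246
finger_force: 63.9
```

```bash
python3 -c "
from h import *
avgF(8); s=bot.get_state(); print(s['tcp_pos'],st(s['tcp_pos']),s['time'])"
```

```text
meanF [-7.42  1.78 12.61] sd [0.35 0.53 0.46]
[ 0.49041619 -0.33181143  0.12496664] [ 0.042893   -0.00185464] 21.75
```

>>> carry_out([
  [0,0.08,-0.04,0,0,0,1],
  [0,0.2,-0.04,0,0,0,1],
  [0,0.32,-0.04,0,0,0,1],
])

```text
time: 22.05
tcp_pos: [0.4981, -0.3336, 0.1258]
ee_rot: [[0.222, 0.975, -0.004], [0.975, -0.222, -0.0], [-0.001, -0.003, -1.0]]
ft_force: [-6.9, 0.6, 11.5]
width: 0.25
finger_force: 63.8
```

```bash
python3 -c "
from h import *
avgF(8); s=bot.get_state(); print(s['tcp_pos'],st(s['tcp_pos']),s['time'])"
```

```text
meanF [-5.78  0.78 11.83] sd [0.54 0.41 0.39]
[ 0.49844742 -0.3336949   0.12598167] [ 0.05114193 -0.001912  ] 22.45
```

>>> carry_out([
  [0,0.1,-0.02,0,0,0,1],
  [0,0.25,-0.02,0,0,0,1],
  [0,0.4,-0.02,0,0,0,1],
  [0,0.55,-0.02,0,0,0,1],
  [0,0.68,-0.02,0,0,0,1],
  [0,0.68,-0.02,0,0,0,1],
])

```text
time: 23.05
tcp_pos: [0.5151, -0.3375, 0.1263]
ee_rot: [[0.222, 0.975, -0.003], [0.975, -0.222, -0.0], [-0.001, -0.003, -1.0]]
ft_force: [-5.1, 1.0, 11.7]
width: 0.25
finger_force: 64.0
```

```bash
python3 -c "
from h import *
avgF(6); s=bot.get_state(); print(s['tcp_pos'],st(s['tcp_pos']),s['time'])
cv2.imwrite('pics/s6.png',cv2.resize(bot.get_image('scene')[170:320,300:440,::-1],None,fx=4,fy=4,interpolation=cv2.INTER_CUBIC))
"
```

```text
meanF [-5.35  0.82 11.37] sd [0.25 0.4  0.34]
[ 0.51511124 -0.33747956  0.12644398] [ 0.06823013 -0.00191077] 23.35
```

View pics/s6.png

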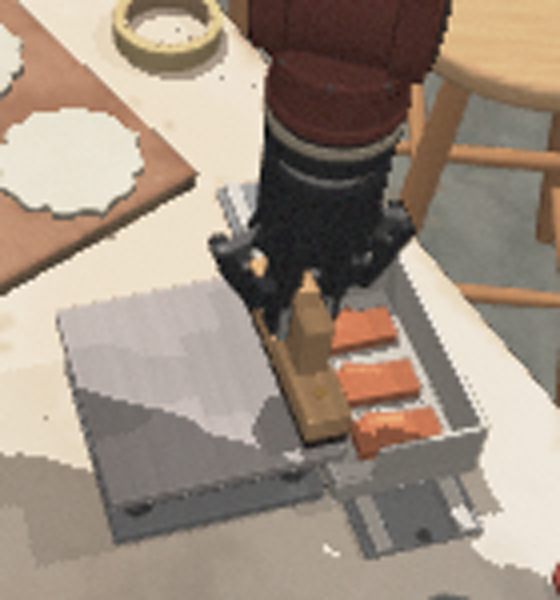

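All three shards lie in the tray (at (365,328), (380,380) and (395,430)) and the plate is clear. I'll lift and return the scraper to its original spot.

>>> carry_out([
  [0,0,-0.5,0,0,0,1],
  [0,0,-1.2,0,0,0,1],
  [0,0,-2.5,0,0,0,1],
  [0,0,-3.9,0,0,0,1],
  [0,0,-3.9,0,0,0,1],
  [0,0,-3.9,0,0,0,1],
])

```text
time: 24.0
tcp_pos: [0.5158, -0.3375, 0.2232]
ee_rot: [[0.222, 0.975, -0.002], [0.975, -0.222, -0.001], [-0.001, -0.002, -1.0]]
ft_force: [-0.0, -0.2, -3.5]
width: 0.254
finger_force: 62.2
```

```bash
python3 -c "
from h import *
row([.604,.199,.2],24.2)"
```

```text
row [21.71  -1.319  0.907] [-1.300e-02  3.000e-03 -4.627e+00] t 24.0 pos [ 0.5158 -0.3375  0.2232] F [-0.01 -0.18 -3.49] w 0.254
```

>>> carry_out([
  [21.7,-1.3,0.9,0,0,-4.63,1],
  [21.7,-1.3,0.9,0,0,-4.63,1],
  [21.7,-1.3,0.9,0,0,-4.63,1],
  [21.7,-1.3,0.9,0,0,-4.63,1],
  [21.7,-1.3,0.9,0,0,-4.63,1],
  [21.7,-1.3,0.9,0,0,-4.63,1],
  [21.7,-1.3,0.9,0,0,-4.63,1],
  [21.7,-1.3,0.9,0,0,-4.63,1],
  [21.7,-1.3,0.9,0,0,-4.63,1],
  [21.7,-1.3,0.9,0,0,-4.63,1],
  [21.7,-1.3,0.9,0,0,-4.63,1],
  [21.7,-1.3,0.9,0,0,-4.63,1],
  [21.7,-1.3,0.9,0,0,-4.63,1],
  [21.7,-1.3,0.9,0,0,-4.63,1],
  [21.7,-1.3,0.9,0,0,-4.63,1],
  [21.7,-1.3,0.9,0,0,-4.63,1],
  [21.7,-1.3,0.9,0,0,-4.63,1],
])

```text
time: 25.7
tcp_pos: [0.6042, 0.1979, 0.2002]
ee_rot: [[-0.409, 0.912, -0.002], [0.912, 0.409, -0.0], [0.001, -0.002, -1.0]]
ft_force: [-0.6, -0.1, -3.4]
width: 0.246
finger_force: 61.9
```

```bash
python3 -c "
from h import *
row([.604,.199,.0604],24.2)"
```

```text
row [0.041 0.021 5.591] [-0.015 -0.004 -0.006] t 25.7 pos [0.6042 0.1979 0.2002] F [-0.56 -0.15 -3.37] w 0.246
```

>>> carry_out([
  [0,0,1.2,0,0,0,1],
  [0,0,2.4,0,0,0,1],
  [0,0,3.6,0,0,0,1],
  [0,0,4.6,0,0,0,1],
  [0,0,5.2,0,0,0,1],
  [0,0,5.5,0,0,0,1],
  [0,0,5.58,0,0,0,1],
  [0,0,5.62,0,0,0,1],
  [0,0,5.64,0,0,0,1],
  [0,0,5.64,0,0,0,1],
])

```text
time: 26.7
tcp_pos: [0.6044, 0.1988, 0.0601]
ee_rot: [[-0.41, 0.912, -0.001], [0.912, 0.41, -0.0], [0.0, -0.001, -1.0]]
ft_force: [0.0, 0.3, -3.4]
width: 0.251
finger_force: 62.0
```

>>> carry_out([
  [0,0,0.04,0,0,0,1],
  [0,0,0.06,0,0,0,1],
  [0,0,0.07,0,0,0,1],
  [0,0,0.07,0,0,0,1],
])

```text
time: 27.1
tcp_pos: [0.6044, 0.1986, 0.0585]
ee_rot: [[-0.41, 0.912, -0.001], [0.912, 0.41, -0.0], [0.0, -0.001, -1.0]]
ft_force: [-1.4, -2.8, 4.8]
width: 0.249
finger_force: 63.1
```

On the bench (8 N). I'll release and rise straight.

>>> carry_out([
  [0,0,0,0,0,0,0.2],
  [0,0,0,0,0,0,-1],
  [0,0,0,0,0,0,-1],
  [0,0,0,0,0,0,-1],
  [0,0,0,0,0,0,-1],
  [0,0,0,0,0,0,-1],
  [0,0,0,0,0,0,-1],
  [0,0,-1,0,0,0,-1],
  [0,0,-2.5,0,0,0,-1],
  [0,0,-4,0,0,0,-1],
  [0,0,-5.5,0,0,0,-1],
  [0,0,-6.5,0,0,0,-1],
  [0,0,-6.5,0,0,0,-1],
  [0,0,-6.5,0,0,0,-1],
])

```text
time: 28.5
tcp_pos: [0.6045, 0.1988, 0.2201]
ee_rot: [[-0.41, 0.912, -0.001], [0.912, 0.41, -0.0], [0.0, -0.001, -1.0]]
ft_force: [-0.0, -0.6, 0.0]
width: 1.003
finger_force: 0.0
```

```bash
python3 -c "
from h import *
s=bot.get_state(); print(s['ft_force'],s['width'])
cv2.imwrite('pics/s7.png',cv2.resize(bot.get_image('scene')[110:360,270:450,::-1],None,fx=2.4,fy=2.4,interpolation=cv2.INTER_CUBIC))
"
```

```text
[-0.03003651 -0.56953355  0.04842722] 1.0025746856557651
```

View pics/s7.png

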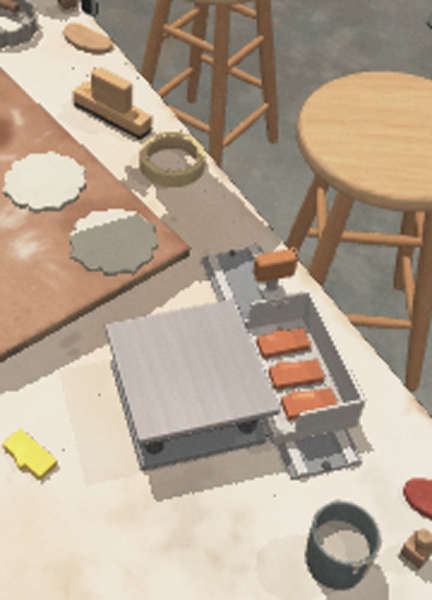

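The scraper stands upright at (112,100), the three shards are flat in the tray at (298,375), and the tape and pot are untouched.

```bash
python3 -c "
from rig import bot
print(bot.sign_off())"
```

```text
the job is handed in; nothing more can be done
None
```

I handed the job in at about 28.5 s: the tray is in line to within about 2 mm, the three shards were wiped into it at roughly 13–15.5 N, the scraper is back upright on the bench, and the pot and tape roll were not touched.

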